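# Lay out the bike kit on the step-box shelf board

### The arm

A 6-joint arm with a two-finger parallel gripper is mounted at the origin on the work surface. World frame = base frame: x ahead of the robot, y to its left, z up, the work surface at z = 0. Lengths are in m, angles in degrees, forces in N, time in s.
With the tool pointing down it reaches from about 0.35 to 0.925 m from the base axis. Payload 6.4 kg.
Tool frame: the origin (TCP) lies on the centre line of the jaws, within the pads' length; the fingertips stand 22 mm ahead of it and the grasp point (between the pads) lies 3 mm ahead of it; z points along the fingers, y is the line along which they close (so a half turn about z gives the same grasp; the last joint's range is limited). The gripper opens to 85 mm and grips with 20 to 120 N. Pads are 22 mm wide; open, the fingers measure 114 mm over their backs; the gripper's body (76 mm by 85 mm) begins 54 mm behind the grasp point. The pads swing forward as they close: fully open they stand 13 mm farther back than shut.
Start: joints at [56.201, 14.043, 89.255, -0, 76.702, -9.975], TCP at [0.263, 0.595, 0.253] pointing down, gripper open.
Joint ranges: [-179.41, 179.41], [-58.25, 129.5], [7.25, 145.43], [-54.29, 234.29], [11.92, 165.04], [-157.13, 157.13]. Speed limits (degrees/s): [147.25, 147.25, 180, 180, 180, 180].

### API

Orientations are given as a 3x3 rotation matrix whose columns are the frame's x, y, z axes.
In Python, from bench import bot, inverse_kinematics, telemetry, get_image, spot_in, outline_of gives the robot as it stands. Calls block until the motion is done:
- bot.goto(position, orientation): joint-space move of the TCP to a pose.
- bot.move_straight(position, orientation=None, feed=0.15, guard=None): straight line of the TCP; orientation=None keeps the orientation; feed is the mean speed in m/s. With guard (N) it stops when the force on the tool has changed by that much, and returns True; else False.
- bot.goto_joints(angles): joint-space move.
- bot.command_gripper(opening): finger opening in m; the grip force is fixed at half the most; returns when the fingers have stopped.
- bot.pause(seconds).
- inverse_kinematics(position, orientation): joint angles nearest the present ones, or None.
- telemetry.observe(): the state.
- get_image(name): name is "scene" or "side" or "wrist"; returns a dict with "image" (384x512x3 uint8, red, green, blue), "range_z" (384x512 float32, m along the optical axis (not along the pixel's ray), 0 where there is no reading), "vfov" (degrees; the focal length in pixels is half the picture's height over the tangent of half this angle, whatever the lens; pixels are square), "cx", "cy" (the principal point, pixels), "world_from_camera" (4x4, takes a point from camera to world coordinates). Camera axes: x right, y up, looking along -z (the intrinsics and any distortion apply to the point x, -y, -z); pixel columns grow to the right and rows downward; lengths in m; the calibration is good to about 2 mm. A picture is of the moment at which its call begins.
A pose or a line that the arm cannot do raises bot.PlanningError and nothing moves.
- bot.job_done(): hands the job in; it is judged then, once.
Trained networks look in a picture, given as the dict that the camera call returned (one of the last four; its "shot" number tells which), for a name from the list of things; names that differ only in an ending like _2 or _b are one class to them, and where a whole thing is asked for, a point or a joint stands for the part that bears it (a point fixed in the world has none). Each returns a list of dicts, best first, with "p" (0 to 1); they miss things now and then, are a little off and sometimes report something else, mostly with a low value. They report only what shows in the picture. A call takes as long as a camera call.
- spot_in(target, picture): "centre" ([x, y, z] in m, in the coordinates of the camera as it stood for that picture, good to about 4 mm: the middle of the surface that is visible of it).
- outline_of(target, picture): "region" (384x512 bool, what is visible of it).
The state is a dict: "time": time; "joint_pos": joint angles; "qd": joint speeds; "joint_torque": joint torques, N m; "eef_pos": TCP position; "ee_rot": TCP orientation; "contact_force": force on the tool from outside, world axes, zero at the start; "ft_torque": the same for the moment, N m; "width": finger opening in m; "grip_force": force on a finger pad.
Only numpy, scipy, OpenCV 4.12 (cv2) and the standard library are available. Lean on these libraries where they do the work, as an engineer would, in place of code of your own. Each camera call takes 0.05 s, during which the arm holds its last target. There are 200 camera calls.

### The job

Lay the bike kit out on the pine shelf board: cradle the pump in the two V saddles of the grey stand, and lay the hex keys lengthwise in the clear tray's large empty compartment. Lay the long grip flat and crosswise in front of the stand (on the robot's side), centred on it with a gap of about 45 mm to the stand's foot, and the short grip flat midway between stand and tray, level with the stand's middle and parallel to the pump. Leave the oil bottle and the bell where they stand.

Things in the scene. Friction and masses are not known exactly. Their poses are not given: they have to be found in the camera images.
- board: Fixed pine shelf board, 290 (x) by 345 (y) by 12 mm thick, on the work surface, turned up to 9 degrees. Origin: centre of its underside; x points away from the robot, z up. Stand and tray are fixed on it with axes parallel to its own, side by side, their middles 210 mm apart along its y; which of them is on the left varies.
- stand_seat (a point): Fixed grey pump stand: foot 150 (x) by 80 (y) by 8 mm high, two open V saddles (45 degree sides, 45 mm wide at the top, 10 mm thick, tops 43 mm above the board) at x = +-40 mm. The point: middle of the cradled pump's axis, midway between the saddles, over the foot's centre, 37 mm above the board's top, 49 mm above the work surface. x along the seated pump, away from the robot; z up.
- tray_well (a point): Fixed clear plastic caps tray, 170 (x) by 92 (y) by 24 mm high, walls and floor 3 mm. A strip at its far end is full of valve caps; the rest is one empty compartment, 131 (x) by 86 mm (y) inside. The point: centre of that compartment's floor, 15 mm above the work surface, 16.5 mm nearer the robot than the tray's middle. x away from the robot, z up.
- pump_center (a point): Loose aluminium frame pump, 175 mm long, lying along its x: bare barrel 24 mm in diameter from x = -62 to +60 mm, thicker black handle to +95 mm, steel spring clip mount to -80 mm. Flat feet at both ends stop it rolling; its axis is 15 mm above what it lies on. The point: on the axis, middle of the bare barrel, near its centre of mass. Either end may point to the robot in the stand.
- long_grip_center (a point): Loose long black hard silicone handlebar grip, 130 mm long (its x), 30 mm in diameter (end collars 33), a flat palm wing 38 mm wide under its +x end stops it rolling. The point: its centre, 16.5 mm above what it lies on. z up. In place its centre is about 137 mm in front of the stand's middle.
- short_grip_center (a point): Loose short black hard silicone handlebar grip, same shape as the long one but 80 mm long (its x). The point is its centre, 16.5 mm above what it lies on. z up at the start.
- hex_keys_center (a point): Loose stainless hex key ring lying flat, one rigid piece: a bundle of keys 60 mm long (x), 16 wide, 11 high, with bent ends to y = +-20 mm at x = +30 and a split ring 28 mm across, 4 thick, at the -x end; x = -50 to +33 mm in all. The point: centre of the bundle, 5.5 mm above what it lies on. Grasp the bundle across its y.
- oil_center (a point): Bystander: small white oil bottle, 36 mm in diameter, 75 mm high, standing beside a far corner of the board. The point is half-way up its axis. Leave it alone.
- bell_center (a point): Bystander: brass bicycle bell dome, 54 mm in diameter, 32 mm high, beside the board's other far corner. The point is half-way up its axis. Leave it alone.

How it is judged (in metres and radians):
At the end, for the whole second after the job is handed in: Released, at rest: pump in both saddles (14 mm along, 8 mm across); long grip crosswise on the board, 137 mm before the stand's middle, on its line (20 mm); short grip parallel, 85-125 mm from stand's and tray's middles, level (25 mm); keys lengthwise in the compartment (x of pump_center in the frame of stand_seat between -0.014 and 0.014 m and y of pump_center in the frame of stand_seat between -0.008 and 0.008 m and z of pump_center in the frame of stand_seat between -0.008 and 0.008 m and angle between the x axis of pump_center and the x axis of stand_seat, either way round below 0.15 rad and x of long_grip_center in the frame of stand_seat between -0.157 and -0.117 m and y of long_grip_center in the frame of stand_seat between -0.02 and 0.02 m and z of long_grip_center in the frame of stand_seat between -0.028 and -0.012 m and angle between the x axis of long_grip_center and the y axis of stand_seat, either way round below 0.25 rad and x of short_grip_center in the frame of stand_seat between -0.025 and 0.025 m and z of short_grip_center in the frame of stand_seat between -0.028 and -0.012 m and angle between the x axis of short_grip_center and the x axis of stand_seat, either way round below 0.25 rad and ((y of tray_well in the frame of stand_seat above 0 m and y of short_grip_center in the frame of stand_seat between 0.085 and 0.125 m and y of short_grip_center in the frame of tray_well between -0.125 and -0.085 m) or (y of tray_well in the frame of stand_seat below 0 m and y of short_grip_center in the frame of stand_seat between -0.125 and -0.085 m and y of short_grip_center in the frame of tray_well between 0.085 and 0.125 m)) and x of hex_keys_center in the frame of tray_well between -0.035 and 0.035 m and y of hex_keys_center in the frame of tray_well between -0.03 and 0.03 m and z of hex_keys_center in the frame of tray_well between 0 and 0.015 m and angle between the x axis of hex_keys_center and the x axis of tray_well, either way round below 0.4 rad and linear speed of each of pump, long_grip, short_grip, hex_keys below 0.02 m/s); the robot touches nothing.
It fails at once if the oil bottle was moved (distance of oil_center from where it was at the start of the episode above 0.015 m).
It fails at once if the bell was moved (distance of bell_center from where it was at the start of the episode above 0.015 m).
It also fails if it takes over 109 s, if anything falls off the work surface, if the arm or the gripper's body presses on something with over 40 N, if the wrist force passes 120 N, or if a joint passes its speed limit or range.

## Working session

There is one attempt and no reset: what is moved stays moved. The work goes in short steps, each a Python script; the robot and the scene stay as the last script left them, time stands still between calls to the robot, and variables do not carry over. Pictures are saved under pics/ and viewed, at most 14 in all, crops included, and the job is handed in when it is done.

```bash
ls; mkdir -p pics
cat > h.py <<'E'
import numpy as np, cv2
from bench import bot, inverse_kinematics, telemetry, get_image, spot_in, outline_of
def cloud(p):
    z=p["range_z"].astype(float); H,W=z.shape; f=H/2/np.tan(np.radians(p["vfov"])/2)
    u,v=np.meshgrid(np.arange(W),np.arange(H))
    P=np.stack([(u-p["cx"])/f*z,-(v-p["cy"])/f*z,-z,np.ones_like(z)],-1)@np.array(p["world_from_camera"]).T
    P=P[...,:3]; P[z<=0]=np.nan; return P
def save(p,n): cv2.imwrite("pics/"+n,cv2.cvtColor(p["image"],cv2.COLOR_RGB2BGR))
E
python3 - <<'E'
from h import *
for c in ("scene","side","wrist"):
    p=get_image(c); save(p,c+"0.png"); C=cloud(p)
    print(c,[k for k in p], p["vfov"],p["cx"],p["cy"],np.round(p["world_from_camera"],3).tolist())
    if c=="wrist": continue
    for n in "board stand_seat tray_well pump_center long_grip_center short_grip_center hex_keys_center oil_center bell_center".split():
        try:
            r=outline_of(n,p)
            for d in r[:2]:
                m=d["region"]; Q=C[m]; Q=Q[~np.isnan(Q[:,0])]
                v,u=np.nonzero(m)
                print(n,round(d["p"],2),m.sum(),(int(u.mean()),int(v.mean())),np.round(np.median(Q,0),3),np.round(np.percentile(Q,2,axis=0),3),np.round(np.percentile(Q,98,axis=0),3))
        except Exception as e: print(n,e)
E
```

```text
pics
scene ['image', 'range_z', 'vfov', 'cx', 'cy', 'world_from_camera', 'shot'] 44.14328107640249 257.99955708586623 184.9162772224819 [[-0.527, -0.571, 0.629, 1.293], [0.85, -0.352, 0.392, 0.444], [-0.002, 0.742, 0.671, 0.844], [0.0, 0.0, 0.0, 1.0]]
board 0.63 7306 (268, 203) [0.552 0.013 0.013] [ 0.405 -0.168  0.007] [0.696 0.162 0.016]
stand_seat 0.76 1473 (293, 219) [0.58  0.102 0.021] [0.505 0.061 0.017] [0.647 0.137 0.051]
stand_seat 0.22 2051 (217, 189) [ 0.591 -0.116  0.019] [ 0.505 -0.161  0.013] [ 0.676 -0.062  0.038]
tray_well 0.9 2019 (217, 190) [ 0.592 -0.117  0.02 ] [ 0.506 -0.161  0.013] [ 0.677 -0.062  0.038]
pump_center 0.66 569 (156, 154) [ 0.565 -0.345  0.024] [ 0.527 -0.42   0.006] [ 0.6   -0.264  0.037]
long_grip_center 0.58 1041 (392, 262) [0.582 0.348 0.026] [ 0.552  0.282 -0.001] [0.606 0.406 0.034]
short_grip_center 0.62 1528 (292, 219) [0.582 0.101 0.021] [0.505 0.059 0.016] [0.647 0.137 0.052]
hex_keys_center 0.72 207 (422, 218) [0.403 0.36  0.007] [ 0.374  0.327 -0.   ] [0.427 0.393 0.013]
oil_center 0.9 339 (137, 190) [ 0.716 -0.271  0.042] [ 0.697 -0.29
[... 1284 characters left out ...]
24) [0.402 0.372 0.009] [ 0.378  0.329 -0.   ] [0.428 0.398 0.013]
hex_keys_center 0.65 433 (338, 322) [0.4   0.364 0.006] [ 0.374  0.321 -0.001] [0.426 0.397 0.013]
oil_center 0.47 221 (223, 149) [ 0.706 -0.265  0.038] [ 0.691 -0.279  0.003] [ 0.723 -0.257  0.074]
bell_center 0.96 480 (177, 274) [0.711 0.281 0.021] [0.691 0.256 0.003] [0.735 0.294 0.032]
bell_center 0.49 320 (340, 321) [0.397 0.363 0.009] [ 0.373  0.325 -0.001] [0.416 0.396 0.013]
wrist ['image', 'range_z', 'vfov', 'cx', 'cy', 'world_from_camera', 'shot'] 60.71518896594694 256.64998917850056 188.38480566652194 [[0.404, -0.867, -0.291, 0.187], [0.915, 0.382, 0.13, 0.626], [-0.001, -0.319, 0.948, 0.374], [0.0, 0.0, 0.0, 1.0]]
```

View pics/scene0.png

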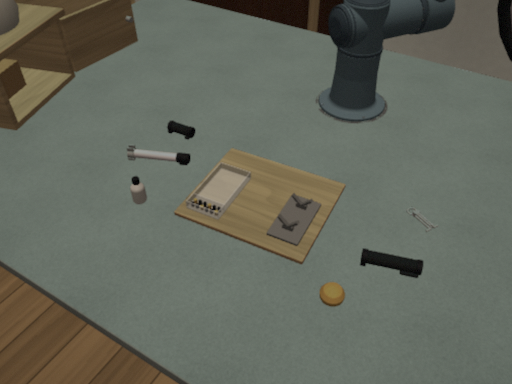

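View pics/side0.png

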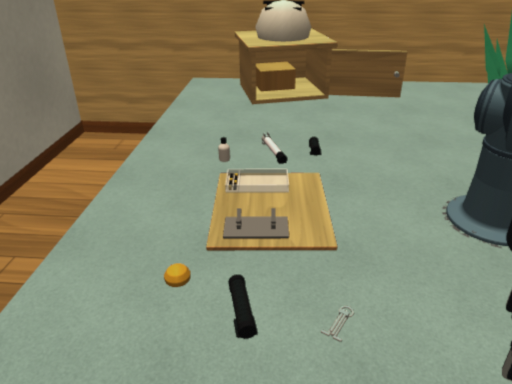

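The scene picture shows the pump at (155,154), short grip (181,129), tray (218,190), stand (295,217), long grip (391,262), keys (421,218), bell (331,293) and oil (137,190). The side view agrees. Next, closer looks with the wrist camera.

```bash
cat >> h.py <<'E'
def R(a):
    "tool down, closing line at world yaw a (rad)"
    c,s=np.cos(a),np.sin(a); return np.array([[-s,c,0],[c,s,0],[0,0,-1.]])
def tR(a):
    "of the two equivalent yaws, the one with the smaller wrist angle"
    return R(a)
E
python3 - <<'E'
from h import *
s=telemetry.observe(); print(s["time"],np.round(s["ee_rot"],3).tolist())
p=get_image("wrist"); E=np.eye(4);E[:3,:3]=s["ee_rot"];E[:3,3]=s["eef_pos"]
T=np.linalg.inv(E)@np.array(p["world_from_camera"]); print(np.round(T,3).tolist())
for (x,y,z,nm) in [(0.50,0.36,0.32,"L"),(0.50,0.0,0.36,"B"),(0.52,-0.34,0.32,"R")]:
    for a in (np.pi/2,-np.pi/2):
        q=inverse_kinematics([x,y,z],R(a)); print(nm,a,None if q is None else np.round(q,0))
E
```

```text
1.05 [[-0.915, 0.404, 0.0], [0.404, 0.915, -0.0], [-0.0, 0.0, -1.0]]
[[0.0, 0.948, 0.318, 0.082], [1.0, -0.001, 0.001, -0.002], [0.001, 0.318, -0.948, -0.121], [0.0, 0.0, 0.0, 1.0]]
L 1.5707963267948966 [ 25.   7.  90.  -0.  83. -65.]
L -1.5707963267948966 [ 25.   7.  90.  -0.  83. 115.]
B 1.5707963267948966 [ -13.  -11.  103.   -0.   87. -103.]
B -1.5707963267948966 [-13. -11. 103.  -0.  87.  77.]
R 1.5707963267948966 [ -44.    8.   90.   -0.   83. -134.]
R -1.5707963267948966 [-44.   8.  90.  -0.  83.  46.]
```

Run:
```python
from h import *
import pickle
out={}
names=dict(L="long_grip_center hex_keys_center bell_center",B="board stand_seat tray_well",R="pump_center short_grip_center oil_center")
for (x,y,z,nm) in [(0.45,0.34,0.32,"L"),(0.49,0.0,0.36,"B"),(0.48,-0.34,0.32,"R")]:
    bot.goto([x,y,z],R(np.pi/2)); p=get_image("wrist"); save(p,"w%s.png"%nm); C=cloud(p); out[nm]=dict(p=p,C=C,m={})
    for n in names[nm].split():
        for d in outline_of(n,p)[:2]:
            m=d["region"]; Q=C[m]; Q=Q[~np.isnan(Q[:,0])]; v,u=np.nonzero(m)
            out[nm]["m"].setdefault(n,m)
            r=cv2.minAreaRect((Q[:,:2]*1000).astype(np.float32))
            print(n,round(d["p"],2),m.sum(),(int(u.mean()),int(v.mean())),np.round(np.median(Q,0),3),np.round(r[0]),np.round(r[1]),round(r[2],1),np.round(np.percentile(Q[:,2],[2,98]),3))
pickle.dump(out,open("looks.pkl","wb"))
cv2.imwrite("pics/all.png",cv2.resize(np.hstack([cv2.imread("pics/w%s.png"%k) for k in "LBR"]),(800,200)))
cv2.imwrite("pics/g.png",np.hstack([cv2.imread("pics/w%s.png"%k)[:,56:456] for k in "LR"]))
print(telemetry.observe()["time"])
```

```text
long_grip_center 0.89 2136 (260, 230) [0.569 0.346 0.029] [579. 343.] [ 47. 131.] 16.0 [0.006 0.033]
long_grip_center 0.4 5825 (85, 227) [0.564 0.1   0.02 ] [555. 169.] [163. 277.] 14.3 [0.014 0.053]
hex_keys_center 0.65 841 (271, 103) [0.398 0.358 0.009] [399. 353.] [83. 35.] 66.4 [0.001 0.013]
bell_center 0.74 897 (210, 310) [0.706 0.268 0.023] [722. 262.] [51. 67.] 61.4 [0.002 0.032]
board 0.69 31758 (255, 150) [ 0.487 -0.001  0.012] [549. -10.] [301. 357.] 4.9 [0.01  0.014]
board 0.21 1686 (475, 197) [0.575 0.323 0.028] [583. 335.] [ 49. 115.] 16.5 [0.003 0.033]
stand_seat 0.67 5145 (322, 190) [0.566 0.096 0.02 ] [573.  98.] [154.  82.] 5.0 [0.018 0.052]
tray_well 0.6 7336 (181, 203) [ 0.587 -0.114  0.016] [ 585. -111.] [118. 220.] 85.6 [0.013 0.037]
tray_well 0.54 870 (416, 274) [0.707 0.258 0.022] [715. 262.] [46. 56.] 58.5 [0.001 0.032]
pump_center 0.55 2361 (253, 199) [ 0.555 -0.346  0.026] [ 561. -348.] [ 35. 187.] 21.9 [0.005 0.037]
short_grip_center 0.7 1750 (234, 100) [ 0.424 -0.367  0.03 ] [ 425. -371.] [38. 88.] 1.4 [0.001 0.034]
oil_center 0.81 869 (298, 299) [ 0.699 -0.281  0.047] [ 726. -274.] [72. 35.] 14.4 [0.006 0.076]
5.5167
```

View pics/g.png

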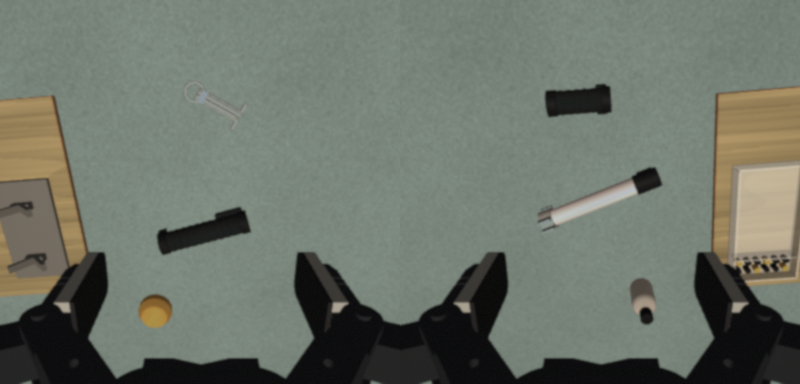

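View pics/wB.png

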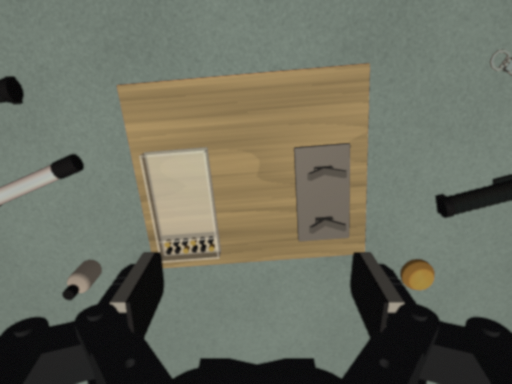

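The left crop shows the long grip around (203,231), the keys with their ring at (194,92) and the bell at (155,311). The right crop shows the short grip at (578,101) and the pump from clip (545,218) to handle (648,180). The board view has the tray on the right (y<0) and the stand on the left, with yaw about 5°. Next I'll refine the poses using height-filtered points.

Run:
```python
from h import *
import pickle
o=pickle.load(open("looks.pkl","rb"))
def rect(nm,n,zlo,zhi,extra=None):
    C=o[nm]["C"]; m=o[nm]["m"][n]; 
    k=m&(C[...,2]>zlo)&(C[...,2]<zhi)
    if extra is not None: k&=extra(o[nm]["p"]["image"].astype(int))
    k=k.astype(np.uint8); nc,l,st,_=cv2.connectedComponentsWithStats(k); k=l==1+np.argmax(st[1:,4])
    Q=C[k]; q=Q[:,:2]*1000; c=q.mean(0); w,V=np.linalg.eigh(np.cov((q-c).T)); d=V[:,1]
    if d[1]<0: d=-d
    s=(q-c)@d; t=(q-c)@V[:,0]; a,b=np.percentile(s,[.5,99.5]); e=np.percentile(t,[1,99])
    print(n,len(q),"mid",np.round(c+d*(a+b)/2+V[:,0]*e.mean(),1),"len",round(b-a,1),"wid",round(np.ptp(e),1),"yaw",round(np.degrees(np.arctan2(d[1],d[0])),1),"zmax",round(np.percentile(Q[:,2],95),4))
rect("R","pump_center",.01,.05,lambda i:i.min(-1)>110)
rect("R","pump_center",.01,.05)
rect("R","short_grip_center",.02,.05)
rect("L","long_grip_center",.02,.05)
rect("L","hex_keys_center",.003,.03)
rect("B","stand_seat",.017,.024)
rect("B","stand_seat",.017,.06)
rect("B","board",.008,.016)
# tray by its rim
C=o["B"]["C"]; k=(C[...,2]>.031)&(C[...,2]<.04)&(C[...,1]<-.04)&(C[...,1]>-.19)&(C[...,0]>.47)&(C[...,0]<.71)
print("rim",k.sum(),cv2.minAreaRect((C[k][:,:2]*1000).astype(np.float32)))
m=o["B"]["m"]["stand_seat"];m=(m&(C[...,2]<.024)); print("foot",cv2.minAreaRect((C[m][:,:2]*1000).astype(np.float32)))
k=m=o["B"]["m"]["stand_seat"]&(C[...,2]>.035); print("saddles",np.round(np.median(C[k],0),3),cv2.minAreaRect((C[k][:,:2]*1000).astype(np.float32)))
```

```text
pump_center 1384 mid [ 563.2 -359.1] len 138.0 wid 20.5 yaw 112.9 zmax 0.0292
pump_center 2286 mid [ 555.6 -344.5] len 172.5 wid 24.5 yaw 112.9 zmax 0.0305
short_grip_center 1618 mid [ 425.1 -368.8] len 78.9 wid 29.3 yaw 93.9 zmax 0.0332
long_grip_center 1771 mid [573.6 341.8] len 128.1 wid 26.5 yaw 106.2 zmax 0.0328
hex_keys_center 792 mid [396.  354.5] len 80.7 wid 29.5 yaw 62.4 zmax 0.0123
stand_seat 4363 mid [571.7  97. ] len 148.3 wid 78.3 yaw 4.1 zmax 0.0217
stand_seat 5068 mid [571.6  97. ] len 147.9 wid 78.0 yaw 4.2 zmax 0.0478
board 31064 mid [534.   -8.8] len 396.7 wid 341.1 yaw 70.9 zmax 0.0138
rim 1162 ((589.7041015625, -111.89832305908203), (170.87423706054688, 92.7803726196289), 4.750544548034668)
foot ((573.3624877929688, 97.94572448730469), (154.27764892578125, 81.63579559326172), 5.049440383911133)
saddles [0.537 0.102 0.047] ((572.2542114257812, 97.61459350585938), (90.9705581665039, 53.434776306152344), 4.900242805480957)
```

```bash
cat >> h.py <<'E'
YAW=np.radians(4.85); STAND=np.array([.5722,.0975]); TRAY=np.array([.5897,-.1119])
def onb(x,y,o=STAND):
    c,s=np.cos(YAW),np.sin(YAW); return np.array([o[0]+c*x-s*y,o[1]+s*x+c*y])
def best(xy,z,a):
    "joint-nearest of the two equivalent grasps"
    q0=np.array(telemetry.observe()["joint_pos"]); c=[]
    for k in (0,np.pi):
        q=inverse_kinematics([*xy,z],R(a+k))
        if q is not None: c.append((np.abs(np.array(q)-q0).max(),a+k))
    return R(min(c)[1])
def pick(xy,axis_yaw,opening,z=.026,hover=.17):
    a=np.radians(axis_yaw)-np.pi/2; o=best(xy,hover,a)
    bot.command_gripper(opening); bot.goto([*xy,hover],o)
    bot.move_straight([*xy,.06],feed=.2); hit=bot.move_straight([*xy,z],feed=.06,guard=6)
    zt=telemetry.observe()["eef_pos"][2]
    if hit: bot.move_straight([*xy,zt+.004],feed=.05)
    bot.command_gripper(0); s=telemetry.observe()
    print("pick hit",hit,"z",round(zt,4),"w",round(s["width"],4),"gf",round(s["grip_force"],1),"F",np.round(s["contact_force"],1))
    bot.move_straight([*xy,hover],feed=.2); s=telemetry.observe()
    print("lift w",round(s["width"],4),"F",np.round(s["contact_force"],1),"t",s["time"]); return o
def place(xy,axis_yaw,z,opening,hover=.17):
    a=axis_yaw-np.pi/2; o=best(xy,hover,a); bot.goto([*xy,hover],o)
    bot.move_straight([*xy,z+.02],feed=.2); hit=bot.move_straight([*xy,z-.006],feed=.04,guard=5)
    s=telemetry.observe(); print("place hit",hit,"z",round(s["eef_pos"][2],4),"nominal",z,"F",np.round(s["contact_force"],1),"w",round(s["width"],4))
    bot.command_gripper(opening); bot.move_straight([*xy,hover],feed=.2)
    print("t",telemetry.observe()["time"])
E
python3 - <<'E'
from h import *
pick([.559,-.3506],112.9,.055)
E
```

```text
pick hit False z 0.0259 w 0.0215 gf 59.2 F [-0.3 -0.2  3.8]
lift w 0.0219 F [-0.3 -0.  -1.3] t 9.7417
```

Run:
```python
from h import *
p=get_image("wrist"); C=cloud(p); save(p,"pumpheld.png")
for d in outline_of("pump_center",p)[:1]:
    m=d["region"]; Q=C[m]; print(d["p"],m.sum(),np.round(np.nanpercentile(Q,[2,50,98],axis=0),3))
```

```text
0.69 19057 [[ 0.514 -0.391  0.159]
 [ 0.54  -0.309  0.167]
 [ 0.578 -0.263  0.171]]
```

View pics/pumpheld.png

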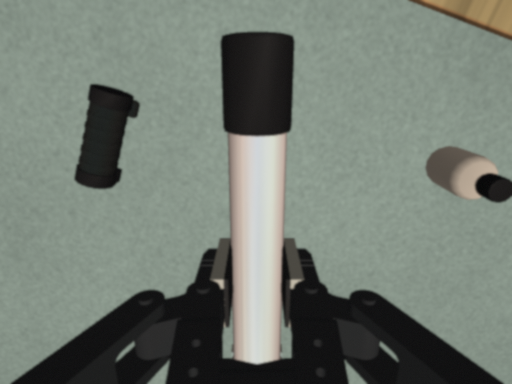

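The pump hangs level and centred in the jaws, with the handle toward (258,80). Placing it.

Run:
```python
from h import *
place(STAND,YAW,.062,.05)
p=get_image("wrist"); save(p,"pumpset.png"); C=cloud(p)
for d in outline_of("pump_center",p)[:1]:
    Q=C[d["region"]]; Q=Q[(Q[:,2]>.05)]; B=(Q[:,:2]-STAND)@np.array([[np.cos(YAW),-np.sin(YAW)],[np.sin(YAW),np.cos(YAW)]])*1000
    print(d["p"],np.round(np.percentile(B,[1,50,99],axis=0),1),np.round(np.percentile(Q[:,2],[50,95]),4))
```

```text
place hit True z 0.0621 nominal 0.062 F [1.1 3.2 0.8] w 0.0222
t 13.6667
0.8 [[-96.1 -12.9]
 [-25.1   0. ]
 [ 75.2  13.3]] [0.0601 0.0639]
```

View pics/pumpset.png

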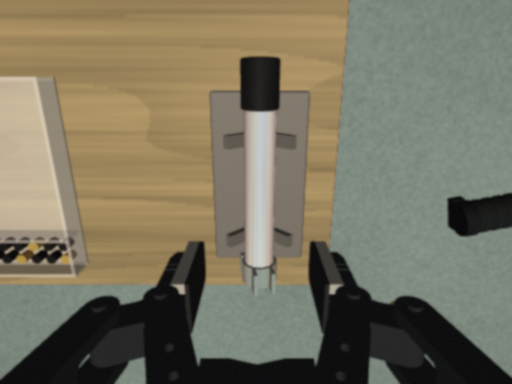

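The pump sits in both saddles: handle end at (260,60), 96 mm from the stand's middle (should be 95), barrel top at 60 mm (should be 61). Next come the short grip, the keys and the long grip.

Run:
```python
from h import *
pick([.425,-.3695],93,.06)
place(onb(0,-.105),YAW,.039,.05)
pick([.401,.3615],65,.045,z=.024)
```

```text
pick hit False z 0.0259 w 0.028 gf 59.3 F [-0.5  0.9  5. ]
lift w 0.0282 F [ 0.6  0.3 -0.8] t 18.4917
place hit True z 0.0388 nominal 0.039 F [-0.8 -0.4  4.1] w 0.0279
t 22.3417
pick hit False z 0.024 w 0.014 gf 59.9 F [-1.2 -0.4  4. ]
lift w 0.0137 F [-0.8 -1.  -0.9] t 26.7917
```

Run:
```python
from h import *
place(onb(-.0165,0,TRAY),YAW,.040,.04)
p=get_image("wrist"); save(p,"keysset.png")
pick([.5735,.342],106.2,.06)
place(onb(-.137,0),YAW+np.pi/2,.039,.055)
bot.goto([.43,-.02,.36],R(np.pi/2)); p=get_image("wrist"); save(p,"fin.png"); C=cloud(p)
M=np.array([[np.cos(YAW),-np.sin(YAW)],[np.sin(YAW),np.cos(YAW)]])
for n,o in (("pump_center",STAND),("long_grip_center",STAND),("short_grip_center",STAND),("hex_keys_center",onb(-.0165,0,TRAY))):
  for d in outline_of(n,p)[:2]:
    Q=C[d["region"]]; B=((Q[:,:2]-o)@M*1000).astype(np.float32); r=cv2.minAreaRect(B)
    print(n,round(d["p"],2),np.round(np.percentile(B,[1,50,99],axis=0)).tolist(),np.round(r[1]),round(r[2],1),np.round(np.percentile(Q[:,2],[5,50,95]),3))
cv2.imwrite("pics/c.png",np.hstack([cv2.imread("pics/keysset.png")[:,56:456],cv2.imread("pics/fin.png")[:,56:456]]))
```

```text
place hit True z 0.0397 nominal 0.04 F [-1.   0.3  4.5] w 0.014
t 31.0167
pick hit False z 0.0259 w 0.028 gf 59.6 F [ 0.1 -0.7  3.6]
lift w 0.028 F [-0.2  0.5 -1.2] t 35.9083
place hit True z 0.0389 nominal 0.039 F [-1.8 -0.6  6. ] w 0.0281
t 39.4417
pump_center 0.85 [[nan, nan], [nan, nan], [nan, nan]] [218.  35.] 25.2 [nan nan nan]
pump_center 0.57 [[nan, nan], [nan, nan], [nan, nan]] [300. 326.] 25.3 [nan nan nan]
long_grip_center 0.84 [[nan, nan], [nan, nan], [nan, nan]] [132.  38.] 86.4 [nan nan nan]
short_grip_center 0.71 [[nan, nan], [nan, nan], [nan, nan]] [80. 36.] 4.9 [nan nan nan]
hex_keys_center 0.89 [[nan, nan], [nan, nan], [nan, nan]] [ 41. 195.] 68.1 [nan nan nan]
```

View pics/c.png

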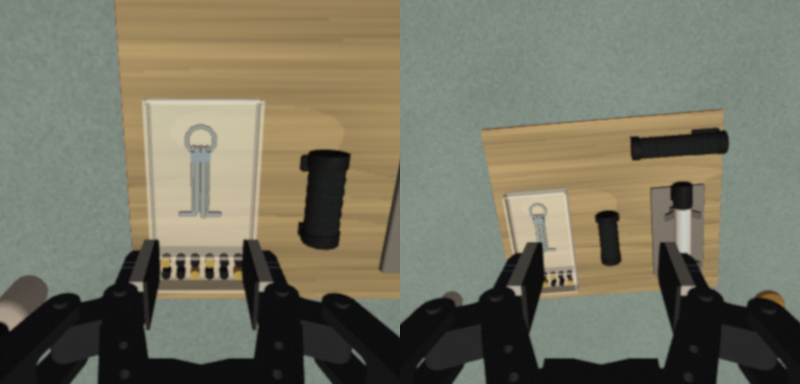

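Keys lie lengthwise in the compartment (200,170), the short grip sits between tray and stand (608,238), and the long grip lies crosswise in front of the stand (680,145). One numeric check follows, with missing depth readings masked out.

Run:
```python
from h import *
bot.goto([.40,.0,.36],R(np.pi/2))
M=np.array([[np.cos(YAW),-np.sin(YAW)],[np.sin(YAW),np.cos(YAW)]])
def rep(c,L):
  p=get_image(c); C=cloud(p)
  for n,o in L:
   for d in outline_of(n,p)[:1]:
    Q=C[d["region"]]; Q=Q[~np.isnan(Q[:,0])]; B=((Q[:,:2]-o)@M*1000).astype(np.float32)
    hi=Q[:,2]>np.percentile(Q[:,2],30); r=cv2.minAreaRect(B[hi])
    print(c,n,round(d["p"],2),np.round(np.percentile(B[hi],[1,50,99],axis=0)).tolist(),np.round(r[1]),round(r[2],1),np.round(np.percentile(Q[:,2],[5,50,95]),3),np.round(np.median(Q,0),3))
L=[("pump_center",STAND),("long_grip_center",STAND),("short_grip_center",STAND),("hex_keys_center",onb(-.0165,0,TRAY))]
rep("wrist",L); rep("scene",L+[("oil_center",STAND),("bell_center",STAND)])
```

```text
wrist pump_center 0.78 [[-89.0, -13.0], [-63.0, -2.0], [84.0, 11.0]] [280.  53.] 10.2 [0.042 0.059 0.063] [0.509 0.09  0.059]
wrist long_grip_center 0.81 [[-150.0, -64.0], [-139.0, -1.0], [-126.0, 63.0]] [130.  26.] 89.6 [0.02  0.041 0.045] [0.43  0.088 0.041]
wrist short_grip_center 0.69 [[-44.0, -120.0], [-6.0, -107.0], [35.0, -94.0]] [80. 28.] 0.8 [0.013 0.041 0.045] [ 0.571 -0.01   0.041]
wrist hex_keys_center 0.5 [[-46.0, -13.0], [-26.0, -1.0], [-12.0, 10.0]] [ 28. 196.] 61.3 [0.018 0.022 0.027] [ 0.546 -0.117  0.022]
scene pump_center 0.82 [[-83.0, -10.0], [7.0, 1.0], [87.0, 12.0]] [175.  25.] 0.4 [0.043 0.059 0.065] [0.59  0.101 0.059]
scene long_grip_center 0.9 [[-146.0, -65.0], [-129.0, 3.0], [-119.0, 63.0]] [ 63. 130.] 2.2 [0.013 0.037 0.045] [0.445 0.097 0.037]
scene short_grip_center 0.75 [[-42.0, -122.0], [2.0, -104.0], [39.0, -93.0]] [83. 32.] 0.7 [0.013 0.039 0.046] [ 0.584 -0.005  0.039]
scene hex_keys_center 0.44 [[-30.0, -10.0], [2.0, -1.0], [33.0, 6.0]] [20. 66.] 87.9 [0.017 0.024 0.029] [ 0.576 -0.113  0.024]
scene oil_center 0.62 [[94.0, -398.0], [112.0, -380.0], [124.0, -369.0]] [29. 33.] 66.6 [0.003 0.041 0.075] [ 0.717 -0.271  0.041]
scene bell_center 0.94 [[141.0, 133.0], [166.0, 156.0], [182.0, 177.0]] [45. 46.] 25.6 [0.007 0.023 0.032] [0.727 0.268 0.023]
```

The pump's along-axis reading differs from before, so I'll re-measure it from the same view as after placing.

Run:
```python
from h import *
bot.goto([*onb(0,0),.2],best(onb(0,0),.2,YAW-np.pi/2)); print(np.round(telemetry.observe()["ee_rot"],2).tolist())
M=np.array([[np.cos(YAW),-np.sin(YAW)],[np.sin(YAW),np.cos(YAW)]])
p=get_image("wrist"); save(p,"pump2.png"); C=cloud(p)
for d in outline_of("pump_center",p)[:1]:
    Q=C[d["region"]]; Q=Q[Q[:,2]>.05]; B=(Q[:,:2]-STAND)@M*1000
    print(d["p"],np.round(np.percentile(B,[1,50,99],axis=0),1),np.round(np.percentile(Q[:,2],[50,95]),4))
    I=p["image"].astype(int).max(-1); k=d["region"]&(C[...,2]>.055)&(I<80); b=(C[k][:,:2]-STAND)@M*1000; print("handle",k.sum(),np.round(np.percentile(b,[2,98],axis=0),1))
```

```text
[[-1.0, -0.08, 0.0], [-0.08, 1.0, -0.0], [-0.0, -0.0, -1.0]]
0.92 [[-86.6 -13. ]
 [-13.8  -0.1]
 [ 84.   13.2]] [0.06   0.0639]
handle 1437 [[-87.3 -11.4]
 [-54.8  12.1]]
```

View pics/pump2.png

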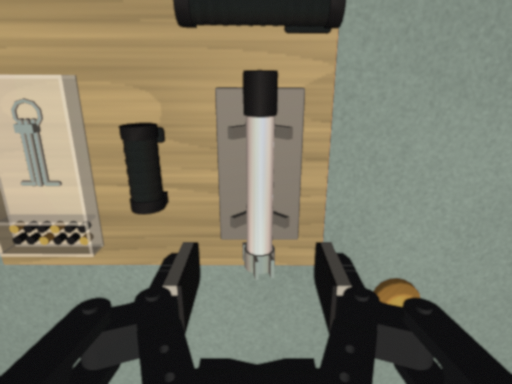

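The pump has been nudged about 8 mm away from the robot: its handle end is at -87 instead of -95, probably from the finger opening beside the long grip. That is in tolerance with little margin, so I'll regrasp and set it back.

Run:
```python
from h import *
c=onb(.0,0); t=onb(-.0075,0)
bot.command_gripper(.05); bot.move_straight([*c,.062],feed=.15,guard=6); bot.command_gripper(0)
print(telemetry.observe()["width"])
bot.move_straight([*c,.072],feed=.08); bot.move_straight([*t,.072],feed=.05)
print(bot.move_straight([*t,.058],feed=.03,guard=5),telemetry.observe()["eef_pos"])
bot.command_gripper(.045); bot.move_straight([*t,.2],feed=.15)
bot.goto([*onb(0,0),.2],telemetry.observe()["ee_rot"])
M=np.array([[np.cos(YAW),-np.sin(YAW)],[np.sin(YAW),np.cos(YAW)]])
p=get_image("wrist"); C=cloud(p); save(p,"pump3.png")
for d in outline_of("pump_center",p)[:1]:
    Q=C[d["region"]]; Q=Q[Q[:,2]>.05]; B=(Q[:,:2]-STAND)@M*1000
    print(d["p"],np.round(np.percentile(B,[1,50,99],axis=0),1),np.round(np.percentile(Q[:,2],[50,95]),4),telemetry.observe()["time"])
    I=p["image"].astype(int).max(-1); k=d["region"]&(C[...,2]>.055)&(I<80); b=(C[k][:,:2]-STAND)@M*1000; print("handle",k.sum(),np.round(np.percentile(b,[2,98],axis=0),1))
```

```text
0.02159210104655989
True [0.56528927 0.09745146 0.06521221]
0.56 [[-94.8 -12.4]
 [-21.5   0.3]
 [ 76.7  14.1]] [0.0601 0.064 ] 47.5
handle 1520 [[-95.  -11.6]
 [-62.6  12.4]]
```

View pics/pump3.png

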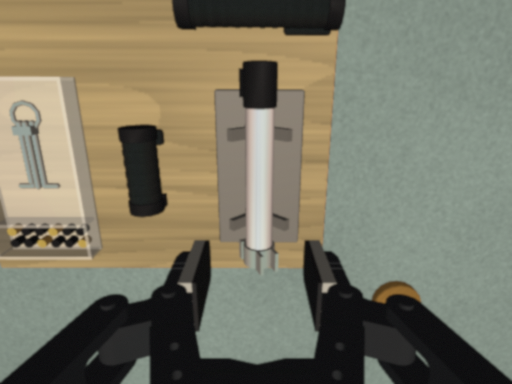

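The pump is centred again: handle end (259,62) at -95 mm and barrel top at 60 mm. The long grip, short grip and keys are undisturbed. Handing in.

```bash
python3 -c "
from h import *
bot.pause(.3); print(bot.job_done())"
```

```text
the job is handed in; nothing more can be done
None
```

The kit is laid out as asked and handed in at about 48 s of the 109 s allowed: pump in both saddles, keys in the tray, both grips in place, oil bottle and bell not moved; the judge's verdict was not shown.

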